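# Pull the small dipper from its canister and nest it in the large one

## Robot

A 6-joint arm with a two-finger parallel gripper is mounted at the origin on the work surface; the furniture and walls round the work are solid. World frame = base frame: x ahead of the robot, y to its left, z up, the work surface at z = 0. Lengths are in mm, angles in rad, forces in N, time in s.
With the tool pointing down it reaches from about 275 to 750 mm from the base axis. Payload 10.2 kg.
Tool frame: the origin (TCP) lies midway between the tips of the shut fingers; the grasp point (between the pads) lies 19 mm behind it; z points along the fingers, y is the direction in which the jaws open and shut (so a half turn about z gives the same grasp; the last joint's range is limited). The gripper opens to 85 mm and grips with 20 to 120 N. Pads are 22 mm wide; open, the fingers measure 114 mm over their backs; the gripper's body (76 mm by 85 mm) begins 54 mm behind the grasp point. The pads swing forward as they close: fully open they stand 13 mm farther back than shut.
Start: joints at [-0.223, 0.313, 1.498, -0, 1.331, -0.223], TCP at [525.006, -0.013, 231.294] pointing down, gripper open.
Joint ranges: [-2.94, 2.94], [-0.97, 2.17], [0.19, 2.56], [-1.23, 4.37], [0.02, 3.11], [-2.88, 2.88]. Speed limits (rad/s): [2.39, 2.39, 3.01, 3.14, 3.14, 3.14].

## Interface

Orientations are given as a unit quaternion [w, x, y, z].
In Python, from rig import ctrl gives the robot as it stands.
- The arm moves only by the tool carry_out, never from a script. Its argument "plan" is a list of rows, each a list of 3 entries, a list of its own where there are three numbers: the finger opening in mm, from 0 to 85.4, then the shift along the tool's x, y, z in mm, then the turn, a rotation vector about the tool's x, y, z in units of 6 degrees (1.0 is 6 degrees). In form: [[grip, [x, y, z], [ax, ay, az]], ...]. A call has 1 to 20 rows; each row shifts and turns the commanded pose from where the row before left it, along the tool's axes as they then stand; what a row does not reach is not made up. A row lasts 1/12 s, in which the tool goes at most 41.7 mm and 7.16 degrees, less where a joint would pass 70% of its speed; a pose out of reach is approached as far as the arm can. A call with a gripper value outside its range is refused whole. The fingers move at their own pace and stop on an object; "grip_force" is the grip in N (left out, the last holds). Time passes only in rows, so rows that do not move let the fingers close. It gives the time, the measured TCP pose, the force and the opening at its end, in the units of the state.
- ctrl.sense(): the state, without advancing time (a new reading comes with each control period).
- ctrl.capture(name): name is "scene" or "side" or "wrist"; returns a dict with "color" (480x640x3 uint8, blue, green, red), "range_z" (480x640 float32, mm along the optical axis (not along the pixel's ray), 0 where there is no reading), "fx", "fy", "cx", "cy" (pixels), "cam_to_world" (4x4, takes a point from camera to world coordinates); the wrist camera has in their place "tool_from_camera" (4x4, takes a point from camera to tool coordinates, whose origin is the TCP and whose axes are the flange's). Camera axes: x right, y up, looking along -z (the intrinsics and any distortion apply to the point x, -y, -z); pixel columns grow to the right and rows downward; lengths in mm; the calibration is good to about 2 mm. A picture is of the moment at which its call begins: read the wrist's pose just before it.
- ctrl.finish_job(): hands the job in, once; it reports no verdict.
The state is a dict: "time_s": time; "joints": joint angles; "dq": joint speeds; "tau": joint torques, N m; "eef_pos": TCP position; "ee_rot": TCP orientation; "force": force on the tool from outside, world axes, zero at the start; "wrist_torque": the same for the moment, N m; "grip_width": opening from 0.0 (shut) to 1.0 (fully open).
Only numpy, scipy, OpenCV 4.12 (cv2) and the standard library are available. Lean on these libraries where they do the work, as an engineer would, in place of code of your own. Each camera call takes 0.05 s, during which the arm holds its last target.

## Task

Nest the portion dippers for the sauce station: pull the small dipper by its handle up out of the steel canister and lower it, cup down, right to the bottom of the large dipper's cup before letting go. Fan the two upright handles well apart, a quarter turn or more round the cup, so that each can be taken on its own; leave both canisters standing and the large dipper upright on the wooden board, and do not disturb the other things.

Things in the scene. Friction and masses are not known exactly. Their poses are not given: they have to be found in the camera images.
- small_handle (a point): Grip point on the small dipper's strap handle, on its centre line, 150 mm above the cup's underside (27 mm above the canister's rim at the start). The strap is 12 mm wide along this point's y and 4 mm thick along x; z is up along the handle, x points away from the cup, whose axis lies 22 mm away along -x. A hook reaches 20 mm out along +x, 25 to 37 mm above this point.
- small_dipper: Small steel dipper: flat-bottomed open cup 40 mm wide, 45 mm high, with an upright strap handle on its side, 187 mm tall in all; 0.06 to 0.13 kg. Origin at the centre of the cup's underside; z up, x towards the handle. It starts upright on the floor of canister_a (3 mm above the worktop), with a few mm of play, handle towards the robot give or take 65 degrees.
- small_cup (a point): Centre of the small dipper's cup, on its axis, half-way up the cup (22.5 mm above the underside); axes as small_dipper.
- large_dipper: Large dipper, same shape and height (187 mm), cup 68 mm wide, 58 mm high (inside 63 mm wide at the mouth, 60 mm at the bottom), standing loose and upright on the wooden board, whose top is 17 mm above the worktop; 0.24 kg. Origin at the centre of the cup's underside; z up, x towards its handle, which faces the robot give or take 65 degrees.
- large_cup (a point): Centre of the inner floor of the large dipper's cup, 3 mm above its underside; axes as large_dipper. A nested small dipper stands on this floor with up to 9 mm of play to each side.
- large_handle (a point): Point on the centre line of the large dipper's strap handle, 36 mm from the cup's axis, 150 mm above its underside; the hook on top reaches 20 mm further outwards, 187 mm above the underside.
- canister_a: Open brushed-steel tumbler, 70 mm wide, 120 mm high, loose, 0.30 kg, in which the small dipper stands; the free inside is 56 mm wide. Origin at the centre of its underside. Left of the middle of the worktop; it may stand in either of two places, the other canister in the other.
- canister_b: An identical loose steel tumbler that holds two forks, tines up, reaching 195 mm high: leave it alone. Origin at the centre of its underside.
- peeler_1: Bystander: white-handled peeler, 170 x 25 x 18 mm, lying on the wooden board. Origin at the centre of its underside.
- jar_red: Bystander: spice jar with red cap, 45 mm wide, 106 mm high. Origin at the centre of its underside.
- jar_white: Bystander: spice jar with white cap, 47 mm wide, 98 mm high. Origin at the centre of its underside.
- timer: Bystander: round kitchen timer, 64 mm wide, 36 mm high. Origin at the centre of its underside.
Not all that is in view belongs to the job. Leave any yellow look-alike of the small_dipper alone.

How it is judged (in metres and radians):
On the way, in this order (a step that is already met when the one before it is completed fails the run):
1. the small dipper is pulled clear of the canister: its cup wholly above the canister's rim, in the gripper (z of small_dipper in the frame of canister_a above 0.122 m and contact force between the fingers and small_dipper above 0.5 N), for 0.1 s.
2. still held, the small dipper has been lowered to within 15 mm of the floor of the large dipper's cup (z of small_dipper in the frame of large_cup between -0.004 and 0.015 m and horizontal distance between small_dipper and large_cup below 0.018 m and contact force between the fingers and small_dipper above 0.5 N), for 0.1 s.
At the end, for the whole second after the job is handed in: Small dipper on the floor of the large cup (underside within 6 mm of it, axes within 18 mm, lean under 0.2 rad), handles at least 30 mm apart; large dipper upright on the board, both canisters upright (within 0.12 rad) on the worktop; dippers at rest (z of small_dipper in the frame of large_cup between -0.004 and 0.006 m and horizontal distance between small_dipper and large_cup below 0.018 m and horizontal distance between small_handle and large_handle above 0.03 m and angle between small_dipper's own z axis and vertical below 0.2 rad and angle between each of large_dipper, canister_a, canister_b's own z axis and vertical below 0.12 rad and height (world z) of large_dipper above 0.012 m and height (world z) of canister_a below 0.01 m and linear speed of each of small_dipper, large_dipper below 0.02 m/s); the robot touches nothing.
It fails at once if a canister or the large dipper is tipped over (more than 0.5 rad) (angle between any of canister_a, canister_b, large_dipper's own z axis and vertical above 0.5 rad).
It fails at once if one of the other things (second canister, peeler, spice jars, timer) is moved more than 40 mm (distance of any of canister_b, peeler_1, jar_red, jar_white, timer from where it was at the start of the episode above 0.04 m).
It also fails if it takes over 45 s, if anything falls off the work surface, if the arm or the gripper's body presses on something with over 40 N, if the wrist force passes 120 N, or if a joint passes its speed limit or range.

## Working session

There is one attempt and no reset: what is moved stays moved. The work goes in short steps, Python scripts to look and compute and a tool call to move; the robot and the scene stay as the last step left them, time stands still between calls to the robot, and variables do not carry over. Pictures are saved under pics/ and viewed, and the job is handed in when it is done.

Besides the shell and the picture viewer there is one more tool, called after "Request:" as a command line: name --argument value ..., lists and objects as JSON in quotes. carry_out: Moves the arm, as the interface text tells. Its arguments: {"type":"object","properties":{"plan":{"type":"array"},"grip_force":{"type":"number"}},"required":["plan"]}

```bash
ls; mkdir -p pics
cat > h.py <<'E'
import numpy as np, cv2, pickle
from rig import ctrl
def cap(n):
    s=ctrl.sense(); c=ctrl.capture(n); return s,c
E
python3 - <<'E'
from h import *
s=ctrl.sense(); print(s)
for n in ["scene","side","wrist"]:
    c=ctrl.capture(n); cv2.imwrite(f"pics/{n}0.png",c["color"]); pickle.dump(c,open(f"{n}0.pkl","wb"))
    print(n,[k for k in c],c["fx"],c["fy"],c["cx"],c["cy"],np.round(c.get("cam_to_world",c.get("tool_from_camera")),3).tolist(),(c["range_z"]>0).mean())
E
```

```text
pics
{'time_s': 0.0, 'joints': array([-2.23362858e-01,  3.13447559e-01,  1.49845022e+00,  1.53449597e-05,
        1.33099322e+00, -2.23418820e-01]), 'dq': array([-0.00101095,  0.000817  ,  0.00126961, -0.00049408,  0.00034553,
       -0.00074214]), 'tau': array([-5.78409599e-04, -4.12261176e+01, -2.59742296e+01, -3.58453699e-04,
        4.11797926e-03, -1.23038126e-05]), 'eef_pos': array([5.24740512e+02, 7.01797057e-02, 2.30731378e+02]), 'ee_rot': array([-5.53293076e-04,  7.07088138e-01,  7.07125125e-01, -3.39629719e-04]), 'force': array([ 0.13012617, -0.19485889,  0.26597563]), 'wrist_torque': array([ 0.00371028, -0.01450563,  0.01351464]), 'grip_width': 0.997484258333749}
scene ['color', 'range_z', 'fx', 'fy', 'cx', 'cy', 'cam_to_world'] 455.3808594108386 455.3808594108386 320.80128196846624 237.04612171338675 [[-0.895, 0.334, -0.297, 282.858], [-0.446, -0.666, 0.598, 536.828], [0.002, 0.667, 0.745, 838.305], [0.0, 0.0, 0.0, 1.0]] 0.9961165364583333
side ['color', 'range_z', 'fx', 'fy', 'cx', 'cy', 'cam_to_world'] 509.4797630683663 509.4797630683663 326.5516203247716 244.84675516438102 [[-0.97, 0.152, -0.188, 321.299], [-0.241, -0.642, 0.727, 886.543], [-0.01, 0.751, 0.66, 969.957], [0.0, 0.0, 0.0, 1.0]] 0.9947526041666667
wrist ['color', 'range_z', 'fx', 'fy', 'cx', 'cy', 'tool_from_camera'] 421.23434701484604 421.23434701484604 322.256311396878 230.0927619518433 [[-0.002, 0.951, 0.31, 79.8], [1.0, 0.002, 0.001, -0.141], [-0.0, 0.31, -0.951, -141.963], [0.0, 0.0, 0.0, 1.0]] 0.9959993489583333
```

View pics/scene0.png

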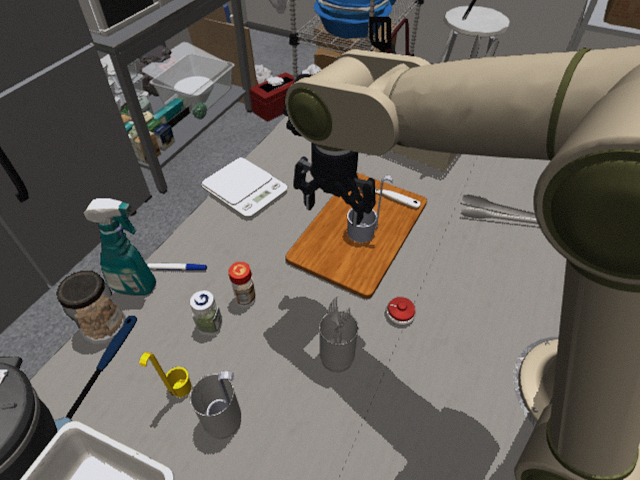

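View pics/side0.png

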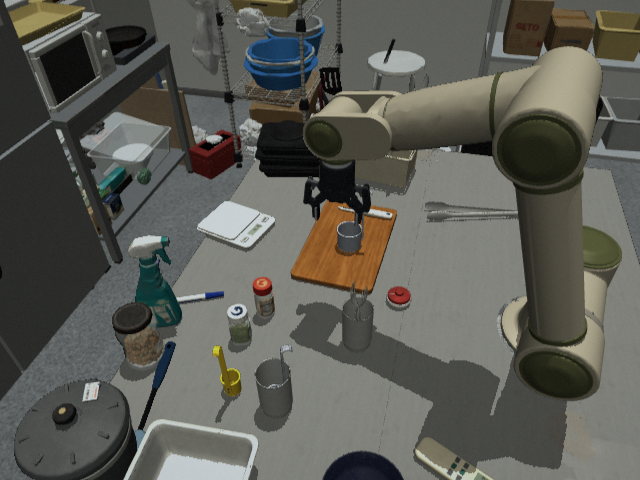

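View pics/wrist0.png

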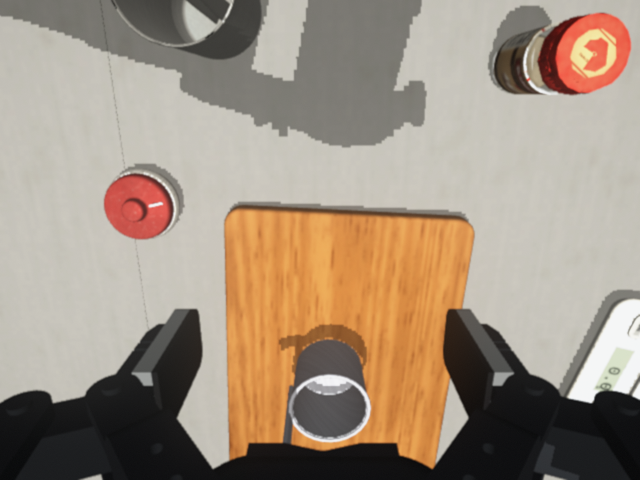

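The small dipper stands in the canister at scene (217,405) / side (275,388), its hook showing at (225,377) / (286,349). The yellow dipper (scene 172,378) is the look-alike. The canister at scene (338,340) holds the forks, so it is canister_b. Next I'll enlarge canister_a and the large dipper and measure both.

```bash
cat >> h.py <<'E'
def cloud(c,T=None):
    T=c["cam_to_world"] if T is None else T
    z=c["range_z"]; v,u=np.mgrid[0:480,0:640]
    P=np.stack([(u-c["cx"])/c["fx"]*z,-(v-c["cy"])/c["fy"]*z,-z],-1)
    W=P@T[:3,:3].T+T[:3,3]; W[z<=0]=np.nan; return W
def ray(c,u,v,h,T=None):
    T=c["cam_to_world"] if T is None else T
    d=T[:3,:3]@np.array([(u-c["cx"])/c["fx"],-(v-c["cy"])/c["fy"],-1]); o=T[:3,3]
    return o+d*(h-o[2])/d[2]
def Tw(s,c):
    from scipy.spatial.transform import Rotation as R
    q=s["ee_rot"]; M=np.eye(4); M[:3,:3]=R.from_quat([q[1],q[2],q[3],q[0]]).as_matrix(); M[:3,3]=s["eef_pos"]
    return M@c["tool_from_camera"]
E
python3 - <<'E'
from h import *
C={n:pickle.load(open(n+"0.pkl","rb")) for n in ["scene","side","wrist"]}
def crop(n,x,y,w,h): return cv2.resize(C[n]["color"][y:y+h,x:x+w],(400,300),interpolation=cv2.INTER_CUBIC)
a=np.vstack([np.hstack([crop("scene",160,340,120,90),crop("side",220,330,120,90)]),np.hstack([crop("scene",310,160,120,90),crop("side",290,180,120,90)])])
cv2.imwrite("pics/crops.png",a)
for n in ["scene","side"]:
    W=cloud(C[n])
    print(n)
    # canister a region: world points
    m=(W[...,2]>130)&(W[...,2]<210)
    l,k,st,ce=cv2.connectedComponentsWithStats(m.astype(np.uint8))[0:4]
    for i in range(1,l):
        if st[i,4]>3 and st[i,4]<400: 
            p=W[k==i]; print(i,st[i],np.round(p.min(0)),np.round(p.max(0)),np.round(p.mean(0),1))
E
```

```text
scene
1 [ 78   0  29   7 120] [1854. -762.  130.] [1948. -693.  153.] [1884.3 -711.7  139.2]
3 [296  74  16   5  40] [ 888. -614.  130.] [ 921. -573.  135.] [ 906.2 -596.4  131.8]
4 [293  80   6   4   8] [ 911. -570.  131.] [ 917. -545.  133.] [ 913.6 -559.5  132. ]
5 [378 176  15  28  92] [ 475. -197.  130.] [ 499. -178.  205.] [ 490.2 -184.5  182.7]
8 [328 297  10  27 168] [447. 125. 131.] [463. 150. 197.] [456.8 137.6 156.9]
9 [338 307  12  21  90] [426. 138. 135.] [441. 160. 196.] [430.4 149.3 171.3]
10 [139 352  22  18 204] [669. 348. 130.] [684. 372. 189.] [675.5 357.9 170.4]
12 [218 371  16  24 190] [535. 320. 130.] [558. 341. 192.] [548.9 332.4 174.7]
13 [549 400   3   5   9] [104. 157. 195.] [107. 167. 210.] [105.5 161.8 201.9]
14 [514 406  34  74 335] [111. 174. 167.] [133. 279. 210.] [122.9 250.3 198.3]
side
1 [90  0  8 14 54] [ 2148. -1541.   136.] [ 2189. -1503.   210.] [ 2168.7 -1524.1   175.4]
2 [186   0  42  19 371] [ 1505. -1733.   130.] [ 1685. -1582.   210.] [ 1581.8 -1623.7   169.1]
4 [496   0   6   7  32] [  126. -2140.   131.] [  153. -2104.   157.] [  139.1 -21
[... 802 characters left out ...]
75. -197.  194.] [ 482. -185.  203.] [ 479.  -190.5  199.4]
31 [362 212   2   3   4] [ 495. -190.  131.] [ 499. -182.  134.] [ 496.7 -185.8  132.2]
32 [162 255   9  10  45] [870. 157. 186.] [882. 176. 210.] [875.1 168.  200. ]
34 [350 281   8  24  97] [447. 124. 133.] [463. 148. 195.] [457.6 135.5 157.8]
36 [357 285  11  23  70] [427. 135. 130.] [445. 158. 197.] [432.2 146.9 169.7]
44 [521 329   2   7   7] [117. 191. 203.] [121. 211. 209.] [119.2 202.  205.9]
45 [518 337   3   9   9] [122. 213. 200.] [127. 237. 210.] [124.3 224.8 205.6]
46 [213 345  12  18 136] [670. 346. 131.] [685. 370. 189.] [676.8 355.6 166.8]
47 [280 345  13  24 109] [536. 318. 134.] [561. 340. 192.] [550.4 331.6 176.5]
```

View pics/crops.png

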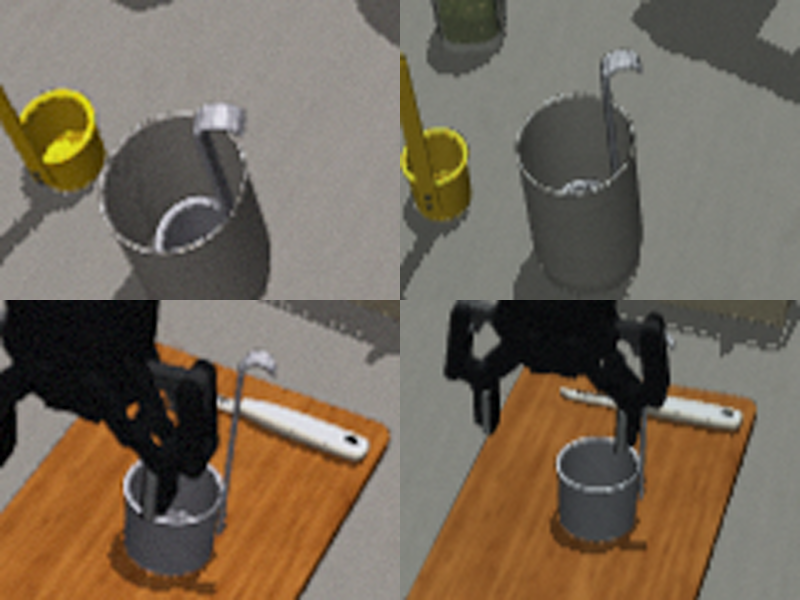

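Top crops: the steel dipper's cup rim shows inside the left-hand canister, and its strap rises to a bright hook at about scene (225,376). The yellow one stands outside, to the left. Bottom crops: the large dipper is on the board, with its strap on the right at scene (378,190). Next I'll measure rims and handles.

Run:
```python
from h import *
C={n:pickle.load(open(n+"0.pkl","rb")) for n in ["scene","side","wrist"]}
from scipy.optimize import least_squares
def circ(p,r=None):
    f=lambda q: np.hypot(p[:,0]-q[0],p[:,1]-q[1])-q[2]
    s=least_squares(f,[*p[:,:2].mean(0),30],loss="soft_l1",f_scale=1); return np.round(s.x,1),round(np.sqrt((f(s.x)**2).mean()),2)
s=ctrl.sense()
for n in C:
    T=Tw(s,C[n]) if n=="wrist" else None
    W=cloud(C[n],T); x,y,z=np.moveaxis(W,-1,0)
    def sel(cx,cy,r,lo,hi): return W[(np.hypot(x-cx,y-cy)<r)&(z>lo)&(z<hi)]
    print(n)
    if n!="wrist":
        print(" canA rim",circ(sel(555,355,60,113,122)),"zmax",)
        for lo,hi in [(125,145),(145,165),(165,178),(178,184),(184,200)]:
            p=sel(550,330,40,lo,hi); print("  small",lo,hi,len(p),np.round(p.mean(0),1),np.round(p.min(0),1),np.round(p.max(0),1))
        p=sel(555,355,32,40,55); print("  smallcup rim",len(p),circ(p) if len(p)>9 else "")
        for lo,hi in [(80,110),(110,140),(140,175),(175,192),(192,202),(202,210)]:
            p=sel(487,-185,25,lo,hi); 
            if len(p):print("  large",lo,hi,len(p),np.round(p.mean(0),1),np.round(p.min(0),1),np.round(p.max(0),1))
    p=sel(525,-160,70,70,77.5); print("  large rim",len(p),circ(p) if len(p)>9 else "",np.round(p.mean(0)) )
```

```text
scene
 canA rim (array([575. , 345.5,  34.1]), np.float64(2.3)) zmax
  small 125 145 28 [554.1 336.3 135.2] [552.  328.7 125.6] [558.2 340.4 144.6]
  small 145 165 30 [553.9 336.4 155.1] [552.3 329.4 145.2] [557.1 340.7 164.5]
  small 165 178 17 [553.4 338.1 171.9] [551.4 333.3 165.8] [555.  340.6 177.8]
  small 178 184 21 [543.5 330.  182.3] [535.2 319.8 178.5] [557.7 339.8 184. ]
  small 184 200 100 [546.6 329.9 187.7] [537.  321.5 184.1] [557.1 338.3 191.5]
  smallcup rim 122 (array([575.7, 345. ,  34.6]), np.float64(0.43))
  large 80 110 19 [ 494.8 -181.1   95.4] [ 493.5 -187.5   80.2] [ 497.1 -178.3  108.7]
  large 110 140 16 [ 494.7 -180.7  125.6] [ 492.9 -183.2  112.1] [ 497.  -178.1  139.9]
  large 140 175 23 [ 494.7 -180.9  157.3] [ 492.9 -183.6  141.4] [ 496.5 -178.2  175. ]
  large 175 192 13 [ 495.2 -181.9  183.8] [ 493.2 -188.3  175.1] [ 498.8 -177.9  190.7]
  large 192 202 38 [ 486.5 -187.1  198.9] [ 475.2 -196.7  192.1] [ 497.5 -179.8  201.8]
  large 202 210 12 [ 485.4 -188.   203.1] [ 480.7 -193.9  202. ] [ 490.4 -181.2  204.8]
  large rim 97 (array([ 530.8, -175.9,  
[... 408 characters left out ...]
4] [559.1 338.5 183.8]
  small 184 200 55 [548.2 328.9 188.3] [537.9 320.6 184.4] [559.2 337.2 192.3]
  smallcup rim 103 (array([576.3, 342.7,  34.5]), np.float64(0.94))
  large 80 110 14 [ 496.1 -183.4   94.5] [ 494.3 -187.    81. ] [ 498.3 -179.   107. ]
  large 110 140 18 [ 496.7 -184.4  122.2] [ 494.3 -191.3  110.6] [ 499.6 -179.9  134.1]
  large 192 202 6 [ 478.1 -189.6  198.3] [ 475.3 -196.5  194.4] [ 480.8 -184.8  200.8]
  large 202 210 2 [ 481.5 -192.9  202.4] [ 481.2 -194.9  202.3] [ 481.9 -190.9  202.5]
  large rim 94 (array([ 531.7, -178.8,   33. ]), np.float64(1.91)) [ 535. -179.   74.]
wrist
  large rim 1313 (array([ 530.2, -178.3,   33.3]), np.float64(1.15)) [ 530. -183.   75.]
```

Request:
carry_out --plan '[[85, [30, 3, -6], [0, 0, 0]], [85, [34, 3, -6], [0, 0, 0]], [85, [34, 3, -6], [0, 0, 0]], [85, [34, 3, -6], [0, 0, 0]], [85, [34, 3, -6], [0, 0, 0]], [85, [34, 3, -6], [0, 0, 0]], [85, [34, 3, -6], [0, 0, 0]], [85, [34, 3, -6], [0, 0, 0]], [85, [34, 3, -6], [0, 0, 0]], [85, [34, 3, -6], [0, 0, 1]], [85, [0, 0, 0], [0, 0, 1]], [85, [0, 0, 0], [0, 0, 1]], [85, [0, 0, 0], [0, 0, 1]], [85, [0, 0, 0], [0, 0, 1]], [85, [0, 0, 0], [0, 0, 1]], [85, [0, 0, 0], [0, 0, 1]], [85, [0, 0, 0], [0, 0, 1]], [85, [0, 0, 0], [0, 0, 1]], [85, [0, 0, 0], [0, 0, 1]], [85, [0, 0, 0], [0, 0, 0]]]'

```text
time_s: 1.82
eef_pos: [554.9, 336.0, 290.9]
ee_rot: [0.0, 0.966, 0.257, -0.0]
force: [0.1, -0.3, 0.1]
grip_width: 0.996
```

Run:
```python
from h import *
s,c=cap("wrist"); T=Tw(s,c); pickle.dump((s,c,T),open("w1.pkl","wb")); cv2.imwrite("pics/w1.png",c["color"])
print(s["time_s"],s["eef_pos"],s["ee_rot"],s["joints"])
W=cloud(c,T); x,y,z=np.moveaxis(W,-1,0)
m=(np.hypot(x-550,y-332)<45)&(z>180)&(z<200)
p=W[m]; print(len(p),p.mean(0),p.min(0),p.max(0)); r=cv2.minAreaRect(p[:,:2].astype(np.float32)); print(r,cv2.boxPoints(r))
```

```text
1.8167 [554.93607341 335.97847631 290.90169818] [ 3.20938019e-05  9.66393331e-01  2.57067677e-01 -3.72072152e-04] [3.64150786e-01 5.77586911e-01 9.52527613e-01 1.35449443e-05
 1.61222491e+00 1.41497428e+00]
651 [549.19262819 329.519774   187.14171935] [534.57179265 318.73258921 180.13962322] [559.54411155 338.5356406  191.59828702]
((547.3826904296875, 328.48797607421875), (22.75526237487793, 11.844891548156738), 29.274372100830078) [[534.5621  328.09048]
 [540.3542  317.75833]
 [560.2033  328.88547]
 [554.4112  339.21762]]
```

View pics/w1.png

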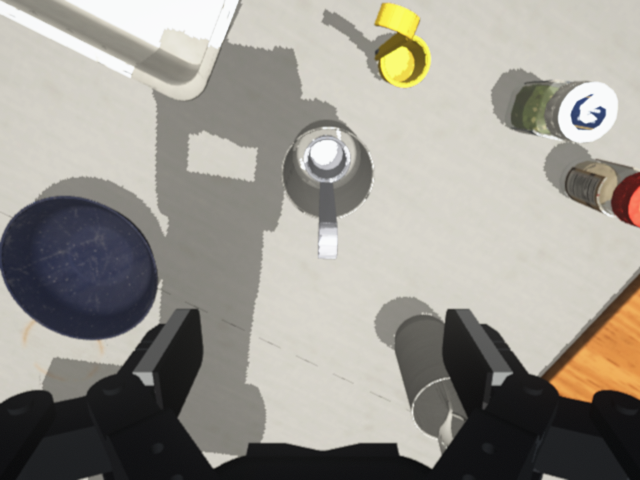

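The hook is a 22.8 × 11.8 mm box, which fits the description, and it points along 209°. That puts the strap centre at (555.2, 332.9) and the cup axis at (574, 344), 1.5 mm from the canister centre. The tool yaw of 29.8° already matches, so I'll descend onto the strap with the jaws tangential to the cup.

Request:
carry_out --plan '[[50, [-1.3, 2.8, 15], [0, 0, 0]], [50, [0, 0, 25], [0, 0, 0]], [50, [0, 0, 25], [0, 0, 0]], [50, [0, 0, 25], [0, 0, 0]], [50, [0, 0, 25], [0, 0, 0]], [50, [0, 0, 20], [0, 0, 0]], [50, [0, 0, 12], [0, 0, 0]], [50, [0, 0, 7], [0, 0, 0]], [50, [0, 0, 0], [0, 0, 0]]]' --grip_force 50

```text
time_s: 2.62
eef_pos: [555.0, 332.8, 136.3]
ee_rot: [0.0, 0.966, 0.259, -0.001]
force: [0.3, 1.0, -0.5]
grip_width: 0.582
```

Run:
```python
from h import *
s,c=cap("wrist"); a=c["color"]; c2=ctrl.capture("side"); b=c2["color"]
cv2.imwrite("pics/w2.png",np.hstack([cv2.resize(a,(400,300)),cv2.resize(b[260:440,180:420],(400,300))]))
print(s["time_s"],s["eef_pos"],s["force"],s["grip_width"])
```

```text
2.6167 [554.98067741 332.77928712 136.25201421] [ 0.27892479  0.97640711 -0.5495213 ] 0.582289397343561
```

View pics/w2.png

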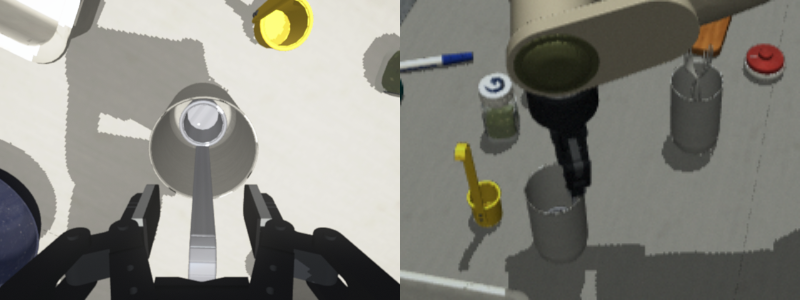

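In the wrist half, the strap at (203,220) sits midway between the pads. I'll close on it.

Request:
carry_out --plan '[[0, [0, 0, 0], [0, 0, 0]], [0, [0, 0, 0], [0, 0, 0]], [0, [0, 0, 0], [0, 0, 0]], [0, [0, 0, 0], [0, 0, 0]], [0, [0, 0, 0], [0, 0, 0]], [0, [0, 0, 0], [0, 0, 0]], [0, [0, 0, -4], [0, 0, 0]], [0, [0, 0, -6], [0, 0, 0]], [0, [0, 0, 0], [0, 0, 0]]]' --grip_force 60

```text
time_s: 3.47
eef_pos: [555.6, 333.1, 148.4]
ee_rot: [-0.0, 0.966, 0.259, 0.001]
force: [0.6, 0.0, -1.4]
grip_width: 0.125
```

Run:
```python
from h import *
s,c=cap("wrist"); a=c["color"]; c2=ctrl.capture("side"); b=c2["color"]
cv2.imwrite("pics/w3.png",np.hstack([cv2.resize(a,(400,300)),cv2.resize(b[260:440,180:420],(400,300))]))
print(s["time_s"],s["eef_pos"],s["force"],s["grip_width"])
```

```text
3.4667 [555.57126552 333.11612358 148.40010706] [ 0.5643648   0.03825445 -1.43602193] 0.12516870220660273
```

View pics/w3.png

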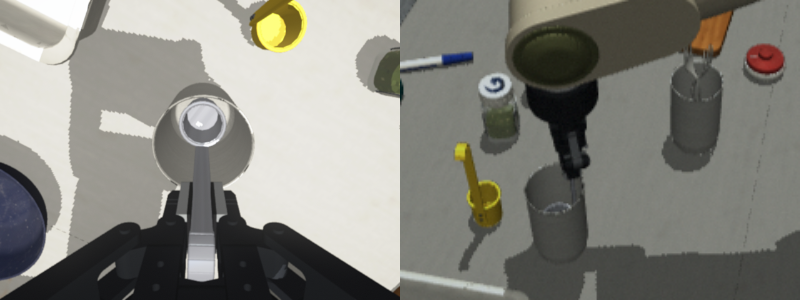

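The opening of about 11 mm and the −1.4 N vertical force say it is held. I'll lift it clear.

Request:
carry_out --plan '[[0, [0, 0, -8], [0, 0, 0]], [0, [0, 0, -12], [0, 0, 0]], [0, [0, 0, -18], [0, 0, 0]], [0, [0, 0, -20], [0, 0, 0]], [0, [0, 0, -20], [0, 0, 0]], [0, [0, 0, -20], [0, 0, 0]], [0, [0, 0, -20], [0, 0, 0]], [0, [0, 0, -16], [0, 0, 0]], [0, [0, 0, -10], [0, 0, 0]], [0, [0, 0, 0], [0, 0, 0]], [0, [0, 0, 0], [0, 0, 0]], [0, [0, 0, 0], [0, 0, 0]]]'

```text
time_s: 4.57
eef_pos: [555.0, 332.8, 289.9]
ee_rot: [0.0, 0.966, 0.259, -0.001]
force: [-0.8, 0.9, -0.8]
grip_width: 0.13
```

Run:
```python
from h import *
s,c=cap("wrist"); a=c["color"]; c2=ctrl.capture("side"); b=c2["color"]; c3=ctrl.capture("scene")
cv2.imwrite("pics/w4.png",np.hstack([cv2.resize(a,(400,300)),cv2.resize(b[200:440,140:460],(400,300))]))
pickle.dump((s,c,Tw(s,c),c2,c3),open("w4.pkl","wb"))
print(s["time_s"],s["eef_pos"],s["ee_rot"],s["force"],s["grip_width"])
# held cup points in tool frame
for n,cc,T in [("wrist",c,Tw(s,c)),("side",c2,None),("scene",c3,None)]:
    W=cloud(cc,T);x,y,z=np.moveaxis(W,-1,0)
    p=W[(np.hypot(x-574,y-344)<30)&(z>126)&(z<215)&(np.hypot(x-574,y-344)<26)]
    print(n,len(p),p.mean(0).round(1) if len(p) else'',p.min(0).round(1) if len(p) else '',p.max(0).round(1) if len(p) else '')
```

```text
4.5667 [555.00797605 332.7997622  289.88717775] [ 9.49025700e-05  9.65928486e-01  2.58806578e-01 -1.14248620e-03] [-0.83966971  0.86136115 -0.75648718] 0.13047343962544047
wrist 4741 [570.7 341.3 179.8] [552.3 322.  154.7] [595.9 364.8 215. ]
side 618 [573.9 343.2 183.6] [552.  322.2 152.9] [596.6 364.8 214.8]
scene 905 [574.7 344.8 181.5] [550.7 324.  153.7] [595.3 366.7 214.9]
```

View pics/w4.png

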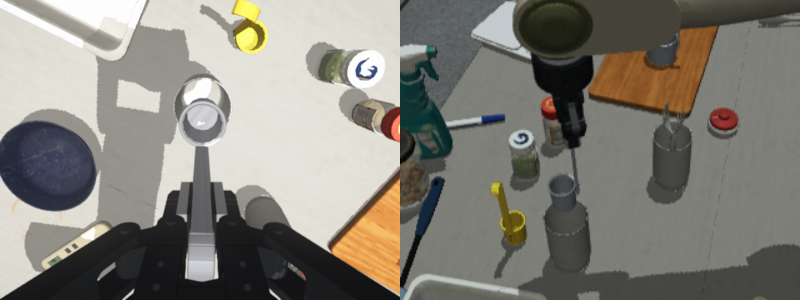

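The dipper is clear: its underside is at about z = 155 and the canister is still standing. Next I'll measure the cup's position relative to the tool, and re-measure the now unobstructed large dipper.

Run:
```python
from h import *
from scipy.optimize import least_squares
s,c,T,c2,c3=pickle.load(open("w4.pkl","rb"))
def circ(p):
    f=lambda q: np.hypot(p[:,0]-q[0],p[:,1]-q[1])-q[2]
    r=least_squares(f,[*p[:,:2].mean(0),30],loss="soft_l1",f_scale=1); return np.round(r.x,1),round(float(np.sqrt((f(r.x)**2).mean())),2),len(p)
for n,cc,TT in [("wrist",c,T),("side",c2,None),("scene",c3,None)]:
    W=cloud(cc,TT);x,y,z=np.moveaxis(W,-1,0)
    q=np.hypot(x-574,y-344)<30
    if n!="wrist":
        for lo,hi in [(155,165),(165,180),(180,193)]: print(n,"cup",lo,circ(W[q&(z>lo)&(z<hi)]))
    print(n,"zmax-rim",np.nanpercentile(W[q&(z<205)&((x-555)*.87+(y-333)*.49>12)][:,2],[99]))
    d=np.hypot(x-530,y+178)<60
    print(n," Lrim",circ(W[d&(z>71)&(z<77)&(np.hypot(x-530,y+178)<40)]) if n!="wrist" else "")
    if n!="wrist":
        for lo,hi in [(85,110),(110,140),(140,175),(175,190),(192,208)]:
            p=W[(np.hypot(x-490,y+185)<30)&(z>lo)&(z<hi)]
            if len(p)>3: print("  L handle",lo,len(p),p.mean(0).round(1),p.min(0).round(1),p.max(0).round(1))
            if lo==192: print(cv2.minAreaRect(p[:,:2].astype(np.float32)))
cv2.imwrite("pics/l4.png",np.hstack([cv2.resize(k["color"][150:270,290:450],(400,300),interpolation=cv2.INTER_CUBIC) for k in(c3,c2)]))
```

```text
wrist zmax-rim [201.65584724]
wrist  Lrim 
side cup 155 (array([575.1, 343.6,  17.6]), 0.93, 75)
side cup 165 (array([574.7, 343.7,  17.9]), 1.09, 173)
side cup 180 (array([574.7, 343.6,  18.4]), 1.46, 170)
side zmax-rim [202.49723441]
side  Lrim (array([ 535.4, -180.9,   37.2]), 1.8, 25)
  L handle 85 6 [ 495.6 -184.3   91.4] [ 494.4 -187.3   86. ] [ 497.  -181.    97.6]
((0.0, 0.0), (0.0, 0.0), 0.0)
scene cup 155 (array([572.7, 346.2,  16.4]), 2.98, 192)
scene cup 165 (array([573.7, 345.7,  17.8]), 0.94, 214)
scene cup 180 (array([573.3, 345.3,  18.4]), 1.66, 217)
scene zmax-rim [202.72021289]<stdin>:6: RuntimeWarning: Mean of empty slice.
  ret = um.true_divide(
Traceback (most recent call last):
ValueError: Initial guess is outside of provided bounds
```

The cup hangs vertical with its axis 22.5 mm along tool +x and −0.6 mm in y, as expected, and the underside is about 133–135 mm below the TCP. I'll carry it over the large cup and turn it −120° about tool z, so the small handle points along 330° against roughly 191° for the large one.

Request:
carry_out --plan '[[0, [-8, 14, 0], [0, 0, 0]], [0, [-13, 22, 0], [0, 0, 0]], [0, [-18.6, 31.5, 0], [0, 0, 0]], [0, [-18.6, 31.5, 0], [0, 0, 0]], [0, [-18.6, 31.5, 0], [0, 0, 0]], [0, [-18.6, 31.5, 0], [0, 0, 0]], [0, [-18.6, 31.5, 0], [0, 0, 0]], [0, [-18.6, 31.5, 0], [0, 0, 0]], [0, [-18.6, 31.5, 0], [0, 0, 0]], [0, [-18.6, 31.5, 0], [0, 0, 0]], [0, [-18.6, 31.5, 0], [0, 0, 0]], [0, [-18.6, 31.5, 0], [0, 0, 0]], [0, [-18.6, 31.5, 0], [0, 0, 0]], [0, [-18.6, 31.5, 0], [0, 0, 0]], [0, [-13, 22, 0], [0, 0, 0]], [0, [-8, 13.4, 0], [0, 0, 0]], [0, [0, 0, 0], [0, 0, -0.5]], [0, [0, 0, 0], [0, 0, -1]], [0, [0, 0, 0], [0, 0, -1]], [0, [0, 0, 0], [0, 0, -1]]]'

```text
time_s: 6.38
eef_pos: [550.4, -188.3, 291.0]
ee_rot: [-0.0, 0.901, 0.433, -0.0]
force: [0.5, 0.5, -0.2]
grip_width: 0.126
```

Request:
carry_out --plan '[[0, [0, 0, 0], [0, 0, -1]], [0, [0, 0, 0], [0, 0, -1]], [0, [0, 0, 0], [0, 0, -1]], [0, [0, 0, 0], [0, 0, -1]], [0, [0, 0, 0], [0, 0, -1]], [0, [0, 0, 0], [0, 0, -1]], [0, [0, 0, 0], [0, 0, -1]], [0, [0, 0, 0], [0, 0, -1]], [0, [0, 0, 0], [0, 0, -1]], [0, [0, 0, 0], [0, 0, -1]], [0, [0, 0, 0], [0, 0, -1]], [0, [0, 0, 0], [0, 0, -1]], [0, [0, 0, 0], [0, 0, -1]], [0, [0, 0, 0], [0, 0, -1]], [0, [0, 0, 0], [0, 0, -1]], [0, [0, 0, 0], [0, 0, -1]], [0, [0, 0, 0], [0, 0, -0.5]], [0, [0, 0, 0], [0, 0, 0]], [0, [0, 0, 0], [0, 0, 0]]]'

```text
time_s: 7.97
eef_pos: [550.4, -188.4, 291.1]
ee_rot: [-0.0, 0.259, 0.966, 0.0]
force: [-0.6, -0.1, -1.2]
grip_width: 0.127
```

Run:
```python
from h import *
s,c=cap("wrist"); a=c["color"]; c2=ctrl.capture("side"); b=c2["color"]; c3=ctrl.capture("scene"); d=c3["color"]
pickle.dump((s,c,Tw(s,c),c2,c3),open("w5.pkl","wb"))
print(s["time_s"],s["eef_pos"],s["ee_rot"],s["force"],s["grip_width"])
cv2.imwrite("pics/w5.png",np.vstack([np.hstack([cv2.resize(k[110:290,250:490],(400,300)) for k in(b,d)]),np.hstack([cv2.resize(a,(400,300)),cv2.resize(a[100:340,160:480],(400,300))])]))
```

```text
7.9667 [ 550.38354876 -188.3560103   291.14580517] [-1.51262268e-04  2.59447546e-01  9.65757179e-01  1.34739740e-04] [-0.55588132 -0.09787836 -1.18449192] 0.12670918408476492
```

View pics/w5.png

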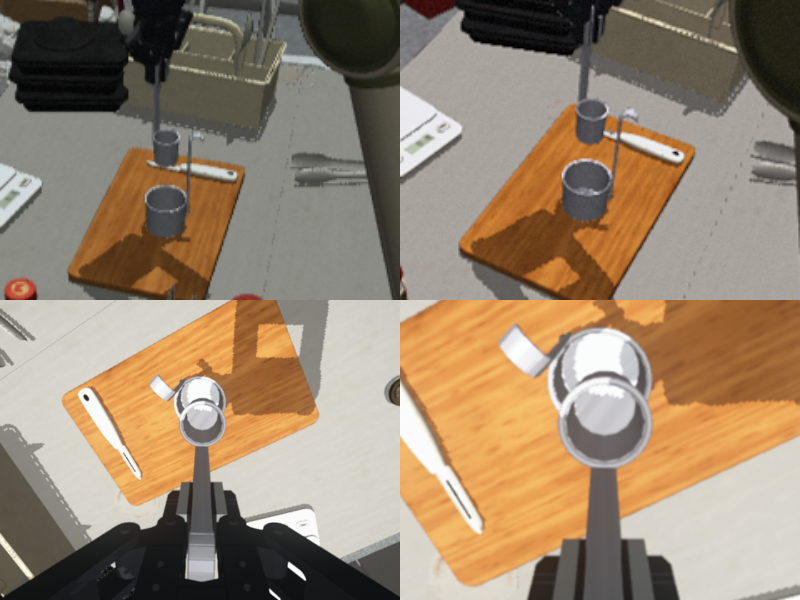

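The small cup hangs above the large one in all three views. In the wrist view the large hook is at (163,388), to the left, well away from the small strap. I'll measure the alignment.

```bash
cat > m.py <<'E'
from h import *
from scipy.optimize import least_squares
import sys
s,c,T,c2,c3=pickle.load(open(sys.argv[1],"rb"))
def circ(p,R=None):
    if len(p)<8: return None
    f=(lambda q: np.hypot(p[:,0]-q[0],p[:,1]-q[1])-(q[2] if R is None else R))
    r=least_squares(f,[*p[:,:2].mean(0),30],loss="soft_l1",f_scale=1); return np.round(r.x,1),round(float(np.sqrt((f(r.x)**2).mean())),2),len(p)
for n,cc,TT in [("wrist",c,T),("side",c2,None),("scene",c3,None)]:
    W=cloud(cc,TT);x,y,z=np.moveaxis(W,-1,0)
    q=np.hypot(x-531,y+178)
    print(n,"small",circ(W[(q<30)&(z>160)&(z<195)],20),"floor/rim z",np.round(np.nanpercentile(W[(q<30)&(z>150)&(z<206)][:,2],[1,99]),1))
    print("  Large outer",circ(W[(q>28)&(q<40)&(z>25)&(z<70)],34),"rim",circ(W[(q>25)&(q<40)&(z>72)&(z<78)]))
    p=W[(np.hypot(x-490,y+185)<32)&(z>190)&(z<208)]
    if len(p)>5:
        r=cv2.minAreaRect(p[:,:2].astype(np.float32)); print("  hook",np.round(r[0],1),np.round(r[1],1),r[2],len(p))
    p=W[(np.hypot(x-495,y+183)<12)&(z>90)&(z<180)]
    if len(p)>5: print("  strap",p.mean(0).round(1),p.min(0).round(1),p.max(0).round(1))
E
python3 m.py w5.pkl
```

```text
wrist small (array([ 528.5, -174.6,   30. ]), 2.64, 1365) floor/rim z [157.4 203.6]
  Large outer (array([ 524.9, -175.9,   30. ]), 2.91, 384) rim (array([ 530.6, -179.1,   33.3]), 1.16, 734)
  hook [ 496.3 -183.8] [46. 31.] 12.621562004089355 1346
  strap [ 494.2 -183.1  141. ] [ 492.7 -188.4   90.5] [ 496.6 -182.4  179.8]
side small (array([ 533. , -177.8,   30. ]), 2.4, 205) floor/rim z [158.  205.3]
  Large outer (array([ 531.8, -179.3,   30. ]), 2.51, 492) rim (array([ 532.5, -178.9,   33.4]), 1.77, 84)
  hook [ 496.7 -183.3] [44.1 26.5] 11.990537643432617 59
  strap [ 496.4 -184.8  134.1] [ 494.  -192.1   92.5] [ 500.2 -179.   179.8]
scene small (array([ 531.7, -174.8,   30. ]), 2.09, 305) floor/rim z [156.  203.4]
  Large outer (array([ 530.5, -176.7,   30. ]), 2.31, 669) rim (array([ 530.9, -175.8,   33.6]), 1.57, 127)
  hook [ 496.7 -179.6] [44.6 27.6] 9.07342529296875 83
  strap [ 494.9 -181.6  138.4] [ 492.5 -188.2   95.8] [ 497.7 -178.7  179.4]
```

The small cup is about 1 mm in x and 1.4 mm in y off the large cup's axis in both fixed views, well inside the 9 mm of play. I'll correct this and descend most of the way.

Request:
carry_out --plan '[[0, [0, -1.7, 8], [0, 0, 0]], [0, [0, 0, 14], [0, 0, 0]], [0, [0, 0, 18], [0, 0, 0]], [0, [0, 0, 18], [0, 0, 0]], [0, [0, 0, 14], [0, 0, 0]], [0, [0, 0, 12], [0, 0, 0]], [0, [0, 0, 10], [0, 0, 0]], [0, [0, 0, 10], [0, 0, 0]], [0, [0, 0, 10], [0, 0, 0]], [0, [0, 0, 8], [0, 0, 0]], [0, [0, 0, 5], [0, 0, 0]], [0, [0, 0, 0], [0, 0, 0]], [0, [0, 0, 0], [0, 0, 0]]]'

```text
time_s: 9.2
eef_pos: [549.6, -190.4, 164.4]
ee_rot: [0.0, 0.259, 0.966, -0.0]
force: [0.9, 0.0, 0.7]
grip_width: 0.124
```

Run:
```python
from h import *
s,c=cap("wrist"); a=c["color"]; c2=ctrl.capture("side"); b=c2["color"]; c3=ctrl.capture("scene"); d=c3["color"]
pickle.dump((s,c,Tw(s,c),c2,c3),open("w6.pkl","wb"))
print(s["time_s"],s["eef_pos"],s["ee_rot"],s["force"],s["wrist_torque"],s["grip_width"])
cv2.imwrite("pics/w6.png",np.vstack([np.hstack([cv2.resize(k[110:290,250:490],(400,300)) for k in(b,d)]),np.hstack([cv2.resize(a,(400,300)),cv2.resize(a[100:340,160:480],(400,300))])]))
```

```text
9.2 [ 549.58209863 -190.39536893  164.43085605] [ 1.31580303e-04  2.58817259e-01  9.65926295e-01 -3.03308983e-05] [0.93708415 0.01980915 0.66176198] [-0.02969942 -0.00624454  0.02323441] 0.12363709783499802
```

View pics/w6.png

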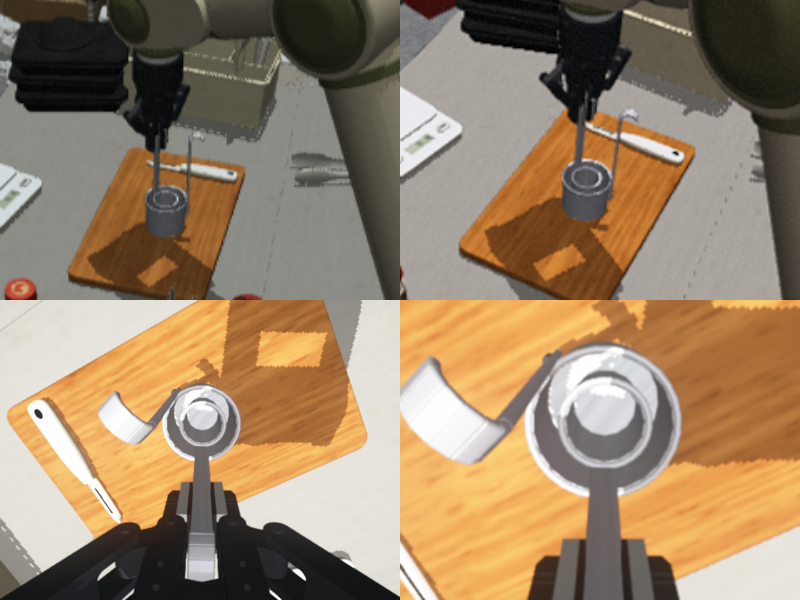

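The small cup is inside and roughly concentric: its rim is at (605,420) within the large rim at (603,420) in the enlarged wrist crop. I'll lower it in small steps and watch the force.

Request:
carry_out --plan '[[0, [0, 0, 2.5], [0, 0, 0]], [0, [0, 0, 2.5], [0, 0, 0]], [0, [0, 0, 2], [0, 0, 0]], [0, [0, 0, 1], [0, 0, 0]], [0, [0, 0, 0], [0, 0, 0]], [0, [0, 0, 0], [0, 0, 0]]]'

```text
time_s: 9.85
eef_pos: [549.5, -190.3, 156.2]
ee_rot: [-0.0, 0.259, 0.966, 0.0]
force: [-0.2, 0.1, -1.3]
grip_width: 0.125
```

Request:
carry_out --plan '[[0, [0, 0, 1], [0, 0, 0]], [0, [0, 0, 0], [0, 0, 0]], [0, [0, 0, 0], [0, 0, 0]]]'

```text
time_s: 10.1
eef_pos: [549.4, -190.4, 155.3]
ee_rot: [-0.0, 0.259, 0.966, 0.0]
force: [-0.3, -1.4, -0.6]
grip_width: 0.129
```

Request:
carry_out --plan '[[0, [0, 0, 1], [0, 0, 0]], [0, [0, 0, 0], [0, 0, 0]], [0, [0, 0, 0], [0, 0, 0]]]'

```text
time_s: 10.35
eef_pos: [549.7, -190.5, 154.8]
ee_rot: [0.001, 0.259, 0.966, -0.0]
force: [-0.3, -0.3, 4.3]
grip_width: 0.125
```

Request:
carry_out --plan '[[0, [0, 0, 1], [0, 0, 0]], [0, [0, 0, 0], [0, 0, 0]], [0, [0, 0, 0], [0, 0, 0]]]'

```text
time_s: 10.6
eef_pos: [550.1, -190.7, 154.8]
ee_rot: [0.001, 0.259, 0.966, -0.0]
force: [-0.7, 0.1, 10.2]
grip_width: 0.125
```

The cup is seated: +10 N at z = 154.8, as predicted. I'll relieve the push, check, then open.

Request:
carry_out --plan '[[0, [0, 0, -1.3], [0, 0, 0]], [0, [0, 0, 0], [0, 0, 0]], [0, [0, 0, 0], [0, 0, 0]], [20, [0, 0, 0], [0, 0, 0]], [30, [0, 0, 0], [0, 0, 0]], [45, [0, 0, 0], [0, 0, 0]], [45, [0, 0, 0], [0, 0, 0]], [45, [0, 0, 0], [0, 0, 0]]]' --grip_force 30

```text
time_s: 11.27
eef_pos: [549.4, -190.3, 154.4]
ee_rot: [-0.0, 0.259, 0.966, 0.0]
force: [-0.3, 0.3, 0.7]
grip_width: 0.524
```

Run:
```python
from h import *
s,c=cap("wrist"); a=c["color"]; c2=ctrl.capture("side"); b=c2["color"]; c3=ctrl.capture("scene"); d=c3["color"]
print(s["time_s"],s["eef_pos"],s["force"],s["grip_width"])
cv2.imwrite("pics/w7.png",np.vstack([np.hstack([cv2.resize(k[110:290,250:490],(400,300)) for k in(b,d)]),np.hstack([cv2.resize(a,(400,300)),cv2.resize(a[100:340,160:480],(400,300))])]))
```

```text
11.2667 [ 549.35258408 -190.32105351  154.3780702 ] [-0.29474555  0.27875212  0.6971949 ] 0.5244748454756645
```

View pics/w7.png

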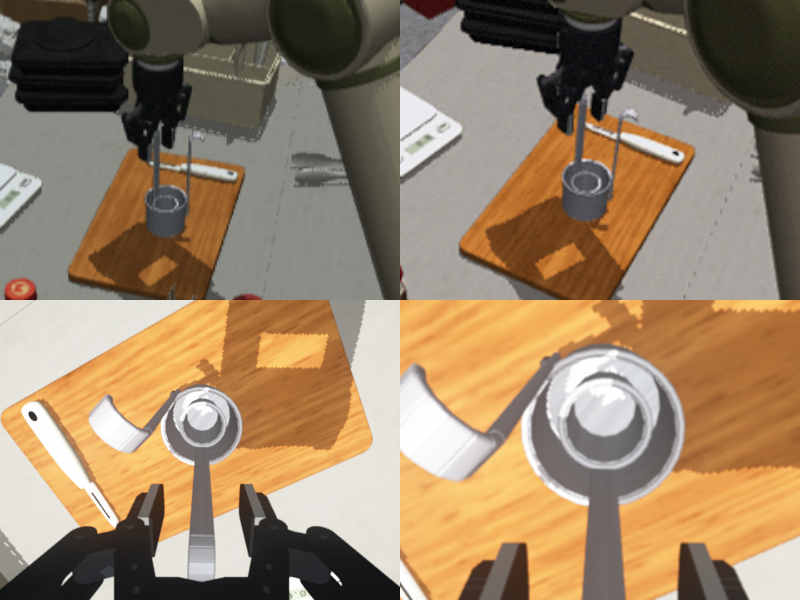

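The dipper is released and stands upright, concentric, with both pads free of the strap at wrist (203,510). I'll retreat straight up past the hook.

Request:
carry_out --plan '[[45, [0, 0, -5], [0, 0, 0]], [45, [0, 0, -10], [0, 0, 0]], [45, [0, 0, -18], [0, 0, 0]], [45, [0, 0, -20], [0, 0, 0]], [45, [0, 0, -25], [0, 0, 0]], [45, [0, 0, -25], [0, 0, 0]], [45, [0, 0, -25], [0, 0, 0]], [45, [0, 0, -20], [0, 0, 0]], [45, [0, 0, 0], [0, 0, 0]], [45, [0, 0, 0], [0, 0, 0]], [45, [0, 0, 0], [0, 0, 0]]]'

```text
time_s: 12.33
eef_pos: [549.2, -190.2, 302.2]
ee_rot: [-0.0, 0.259, 0.966, 0.0]
force: [1.2, 1.1, 0.0]
grip_width: 0.526
```

```bash
cat > v.py <<'E'
from h import *
s,c=cap("wrist"); a=c["color"]; c2=ctrl.capture("side"); b=c2["color"]; c3=ctrl.capture("scene"); d=c3["color"]
print(s["time_s"],s["eef_pos"],s["force"],s["grip_width"])
cv2.imwrite("pics/w8.png",np.vstack([np.hstack([cv2.resize(k,(400,300)) for k in(b,d)]),np.hstack([cv2.resize(d[110:290,250:490],(400,300)),cv2.resize(a,(400,300))])]))
for n,cc,T in [("wrist",c,Tw(s,c)),("side",c2,None),("scene",c3,None)]:
    W=cloud(cc,T);x,y,z=np.moveaxis(W,-1,0)
    q=np.hypot(x-531,y+178)
    for nm,hx,hy in [("small",550,-190),("large",495,-184)]:
        p=W[(np.hypot(x-hx,y-hy)<14)&(z>120)&(z<175)]
        if len(p)>3: print(n,nm,"strap",p.mean(0).round(1),len(p))
    p=W[(q<10)&(z<60)]; 
    if len(p)>3: print(n,"inner floor z",np.median(p[:,2]).round(1),len(p))
    p=W[(q<21)&(z<75)]
    if len(p)>3: print(n,"small rim z",np.percentile(p[:,2],97).round(1))
E
python3 v.py
```

```text
12.3333 [ 549.22454108 -190.22086412  302.1636316 ] [1.19042734 1.07602597 0.03666885] 0.5258300180856219
wrist small strap [ 548.1 -189.1  150. ] 314
wrist large strap [ 494.1 -183.5  149.5] 61
wrist inner floor z 22.4 321
wrist small rim z 66.8
side small strap [ 550.4 -188.9  147.8] 65
side large strap [ 496.7 -185.6  147.1] 30
side small rim z 68.8
scene small strap [ 549.6 -186.   148.3] 88
scene large strap [ 495.  -181.2  148.8] 35
scene small rim z 69.9
```

View pics/w8.png

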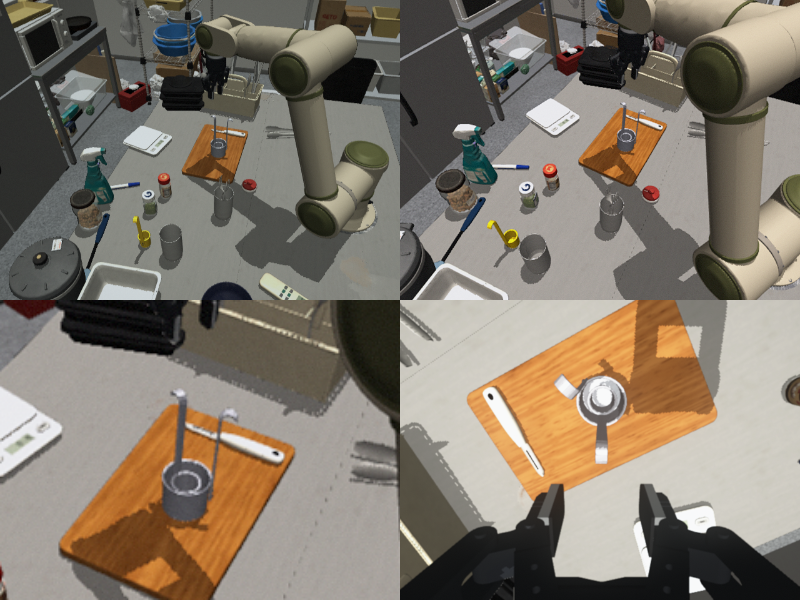

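```bash
python3 -c "
from rig import ctrl
print(ctrl.finish_job())"
```

```text
the job is handed in; nothing more can be done
None
```

The small dipper now stands nested on the floor of the large dipper's cup, and I have handed the job in. No verdict was reported. I gripped its strap, lifted it clear of canister_a and turned it 120° on the way. I then lowered it until it touched the floor at about 10 N, eased off, let go and raised the arm clear. The clock stood at about 12.5 s of the 45 s allowed.

**Last checks, after release:**
- **Seating:** the wrist camera put the small cup's inner floor at z ≈ 22 mm and its rim at about 67 mm. The large cup's floor is at 20 mm, so the dipper is right at the bottom. It stands upright and roughly concentric.
- **Handles:** they are about 54–55 mm apart, an angle of roughly 140° round the cup.
- **Surroundings:** the large dipper is upright on the board, both canisters are standing, and nothing else looks moved in the pictures. I judged this by eye and did not measure the other things again.
- **Robot:** the gripper is clear above, touching nothing.

**Disagreements:** the three cameras differed by 2–3 mm on the same points, a little over the stated 2 mm calibration. The two fixed cameras read the small rim 2–3 mm higher than the wrist camera did. None of the checks failed.

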